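Lean the washed wooden board on the drying rest

TASK

The wooden paddle board would swell in the wet slot rack. Take it out and lean it on the white drying rest, handle up: its foot on the base, just behind and against the orange stop strip, its blade leaning back on the upright panel, centred and square to it. Let go of it, and leave the blue board standing in its slot.

Things in the scene. Friction and masses are not known exactly. Their poses are not given: they have to be found in the camera images.
- board_wood: Brown wooden paddle board, 0.22 kg, upright in one slot of the grey rack. 18 mm thick (x); blade 110 mm wide (y), 160 mm tall (z); above it a handle 34 mm wide (y), 80 mm long, ending 240 mm above the foot. Origin: middle of the foot (lower end); z runs from foot to handle. Both faces alike. Grip the handle across its 34 mm width, 205 mm from the foot, clear of the blade's shoulders.
- board_blue: Blue plastic paddle board of the same shape, size, origin and axes, upright in the other slot; it stays there.
- slot_rack: Grey rack, fixed, 140 (x) x 150 (y) mm, 38 mm high. Origin: centre of its underside. Two slots along y, centred at x = -35 and +35 mm, 22 mm wide, floor 8 mm above the origin, ribs up to 38 mm: a board must rise over 30 mm to come out. Either board may be in either slot.
- drying_rest: White rest, fixed, 130 (x) x 200 (y) mm. Origin: centre of its underside; x points from stop to panel (away from the robot, within 20 degrees). Base top at z = 8 mm. Orange stop strip along y: rear face at x = -20 mm, top z = 23 mm. Upright panel along y: front face at x = +40 mm, top z = 108 mm. With its foot at the stop the board leans 23 degrees from vertical; 10 mm behind, 18.

How it is judged:
At the end, for the whole second after the job is handed in: The wooden board rests handle up on the drying rest: its foot on the base, within about 20 mm behind the stop, within 40 mm of the middle and 15 degrees of square, leaning 8 to 30 degrees from vertical, still. The blue board is upright in its slot, moved under 30 mm (x of board_wood in the frame of drying_rest between -0.025 and 0.01 m and y of board_wood in the frame of drying_rest between -0.04 and 0.04 m and z of board_wood in the frame of drying_rest below 0.018 m and angle between board_wood's own z axis and vertical between 0.14 and 0.52 rad and angle between the y axis of board_wood and the y axis of drying_rest, either way round below 0.26 rad and linear speed of board_wood below 0.02 m/s and angle between board_blue's own z axis and vertical below 0.3 rad and distance of board_blue from where it was at the start of the episode below 0.03 m); the robot touches nothing.
It fails at once if the blue board is pulled out of its slot or knocked over (distance of board_blue from where it was at the start of the episode above 0.04 m or angle between board_blue's own z axis and vertical above 0.35 rad).
It also fails if it takes over 35 s, if anything falls off the work surface, if the arm or the gripper's body presses on something with over 40 N, if the wrist force passes 120 N, or if a joint passes its speed limit or range.

ROBOT

A 6-joint arm with a two-finger parallel gripper is mounted at the origin on a cart in front of the work surface, level with it; the furniture and walls round the work are solid. World frame = base frame: x ahead of the robot, y to its left, z up, the work surface at z = 0. Lengths are in m, angles in rad, forces in N, time in s.
With the tool pointing down it reaches from about 0.275 to 0.825 m from the base axis. Payload 4.9 kg.
Tool frame: the origin (TCP) lies midway between the tips of the shut fingers; the grasp point (between the pads) lies 19 mm behind it; z points along the fingers, y is the line along which they close (so a half turn about z gives the same grasp; the last joint's range is limited). The gripper opens to 85 mm and grips with 20 to 120 N. Pads are 22 mm wide; open, the fingers measure 114 mm over their backs; the gripper's body (76 mm by 85 mm) begins 54 mm behind the grasp point. The pads swing forward as they close: fully open they stand 13 mm farther back than shut.
Start: joints at [1.118, 0.326, -0.193, 1.052, 0, 1.437], TCP at [0.172, 0.522, 0.231] pointing down, gripper open.
Joint ranges: [-2.65, 2.65], [-0.97, 1.79], [-1.3, 1.35], [-1.93, 2.1], [-1.47, 1.37], [-3.14, 3.14]. Speed limits (rad/s): [2.57, 2.57, 3.14, 3.14, 3.14, 3.14].

INTERFACE

Orientations are given as a unit quaternion [x, y, z, w].
In Python, from workcell import r, vision gives the robot as it stands. The module is installed in compiled form; this text tells all that it offers.
- The arm moves only by the shell command python3 -m creep 'ROWS' [FORCE]. ROWS is JSON, a list of rows, each an object with "rot": the turn, a rotation vector about the tool's x, y, z in rad, a list of three; "dp": the shift along the tool's x, y, z in cm, a list of three; "jaw": the opening, from -1 (shut) to 1 (fully open), so that 0 is half open. A call has 1 to 8 rows; each row shifts and turns the commanded pose from where the row before left it, along the tool's axes as they then stand; what a row does not reach is not made up. A row lasts 1/10 s, in which the tool goes at most 50 mm and 8.59 degrees, less where a joint would pass 70% of its speed; a pose out of reach is approached as far as the arm can. A call is refused whole if a number of a shift passes 5 or a number of a turn 0.15, either way. A call with a gripper value outside its range is refused whole. The fingers move at their own pace and stop on an object; FORCE is the grip in N (left out, the last holds). Time passes only in rows, so rows that do not move let the fingers close. It gives the time, the measured TCP pose, the force, the opening and the grip force at its end, in the units of the state.
- r.observe(): the state, without advancing time (a new reading comes with each control period).
- vision.read_camera(name): name is "scene" or "top" or "wrist"; returns the picture (400x640x3 uint8, red, green, blue); there is no depth.
- vision.camera_params(name): a dict with "fx", "fy", "cx", "cy" (pixels), "R" (3x3) and "t" (3): a world point X has camera coordinates R X + t. Camera axes: x right, y down, z forward; pixel columns grow to the right and rows downward; lengths in m; the calibration is good to about 2 mm. A picture is of the moment at which its call begins: read the wrist's pose just before it. camera_params takes no time and is no camera call; for the wrist camera it gives the pose at the moment of the call.
- r.hand_in(): hands the job in; it is judged then, once.
Trained networks look in the newest picture that a camera, given by its name, has taken for a name from the list of things; names that differ only in an ending like _2 or _b are one class to them, and where a whole thing is asked for, a point or a joint stands for the part that bears it (a point fixed in the world has none). Each returns a list of dicts, best first, with "p" (0 to 1); they miss things now and then, are a little off and sometimes report something else, mostly with a low value. They report only what shows in the picture. A call takes as long as a camera call.
- vision.cut_out(camera, thing): "mask" (400x640 bool, what is visible of it) and "xy" ([column, row] in pixels, amid what is visible of it).
The state is a dict: "time_s": time; "qpos": joint angles; "qd": joint speeds; "effort": joint torques, N m; "tool_pos": TCP position; "tcp_rot": TCP orientation; "wrist_force": force on the tool from outside, world axes, zero at the start; "moment": the same for the moment, N m; "opening": finger opening in m; "finger_force": force on a finger pad.
Only numpy, scipy, OpenCV 4.12 (cv2) and the standard library are available. Lean on these libraries where they do the work, as an engineer would, in place of code of your own. Each camera call takes 0.05 s, during which the arm holds its last target. There are 200 camera calls.

## Working session

There is one attempt and no reset: what is moved stays moved. The work goes in short steps, Python scripts to look and compute and a shell command to move; the robot and the scene stay as the last step left them, time stands still between calls to the robot, and variables do not carry over. Pictures are saved under pics/ and viewed, at most 10 in all, crops included, and the job is handed in when it is done.

```bash
mkdir -p pics; python3 - <<'E'
from workcell import r, vision
import cv2, numpy as np
s=r.observe(); print({k:np.round(s[k],3).tolist() for k in s})
for c in ["scene","top"]:
    im=vision.read_camera(c); cv2.imwrite(f"pics/{c}0.png",im[:,:,::-1])
    p=vision.camera_params(c); print(c,p["fx"],p["cx"],p["cy"],np.round(p["R"],3).tolist(),np.round(p["t"],3).tolist())
    for th in ["board_wood","board_blue","slot_rack","drying_rest"]:
        o=vision.cut_out(c,th)
        for d in o[:2]:
            m=d["mask"].astype(np.uint8); ys,xs=np.nonzero(m)
            print(c,th,round(d["p"],2),np.round(d["xy"],1),xs.min(),xs.max(),ys.min(),ys.max(),m.sum())
            np.save(f"{c}_{th}.npy",o[0]["mask"])
E
```

```text
{'time_s': 0.0, 'qpos': [1.118, 0.327, -0.194, 1.052, 0.0, 1.437], 'qd': [-0.001, -0.0, -0.001, -0.0, -0.001, 0.001], 'effort': [-0.001, -44.34, 26.244, 0.015, 0.0, 0.0], 'tool_pos': [0.172, 0.522, 0.23], 'tcp_rot': [0.159, 0.987, -0.001, -0.0], 'wrist_force': [0.126, -0.145, -0.423], 'moment': [-0.014, 0.065, -0.031], 'finger_force': 0.0, 'opening': 0.085}
scene 393.39248469355124 318.33305119196285 198.3653152648743 [[-0.891, -0.453, -0.02], [-0.286, 0.594, -0.752], [0.353, -0.664, -0.659]] [0.474, 0.224, 0.656]
scene board_wood 0.89 [321.4 222.4] 309 335 160 286 2308
scene board_wood 0.44 [345.  174.1] 309 386 124 214 3090
scene board_blue 0.95 [280.2 216.6] 268 300 155 280 2689
scene slot_rack 0.73 [308.1 272.9] 260 348 224 301 2823
scene drying_rest 0.84 [348.3 170.8] 308 389 123 215 3348
top 432.5858307458432 324.2142311113924 200.12215358909833 [[0.019, -0.999, 0.026], [-0.987, -0.023, -0.16], [0.16, -0.023, -0.987]] [-0.072, 0.546, 0.803]
top board_wood 0.8 [241.6 230.6] 207 280 217 245 1516
top board_blue 0.82 [232.9 193. ] 200 273 172 210 1930
top slot_rack 0.86 [266.5 220.4] 212 293 182 260 2733
top drying_rest 0.88 [385.7 210.8] 334 447 174 245 6632
```

```bash
python3 - <<'E'
import cv2,numpy as np
a=cv2.imread("pics/scene0.png")[100:320,220:440]; b=cv2.imread("pics/top0.png")[150:280,180:470]
cv2.imwrite("pics/s1.png",cv2.resize(a,None,fx=2.7,fy=2.7,interpolation=2)); cv2.imwrite("pics/t1.png",cv2.resize(b,None,fx=2.7,fy=2.7,interpolation=2))
E
```

```text
(no output)
```

View pics/s1.png

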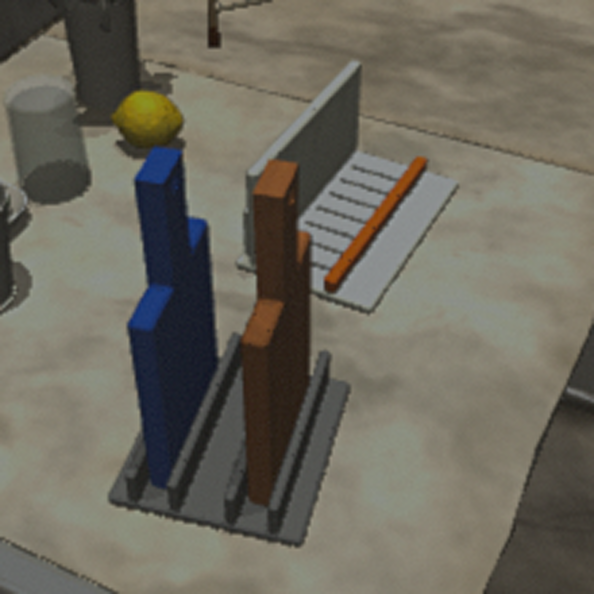

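View pics/t1.png

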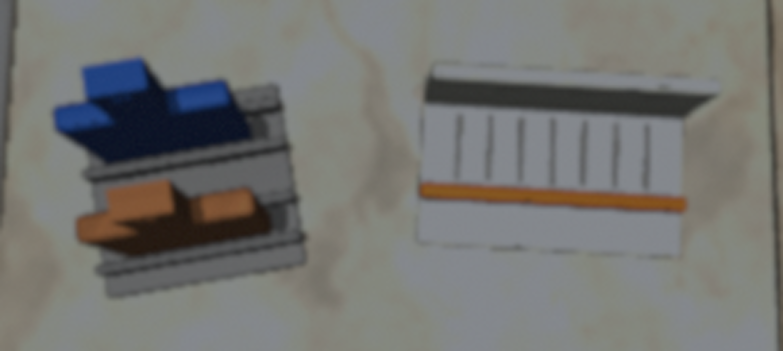

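The pictures show wood in the near slot with its handle top near (235,222) in top and (322,165) in scene. Blue is in the far slot. The rest is to the right, with its strip from (335,218) to (434,223) in top. I'll fit the poses from corner points.

```bash
cat > h.py <<'E'
from workcell import r, vision
import numpy as np
from scipy.optimize import least_squares
from scipy.spatial.transform import Rotation as Ro
def proj(c,X,p=None):
    p=p or vision.camera_params(c); q=np.asarray(X)@np.array(p["R"]).T+np.array(p["t"])
    return np.c_[p["fx"]*q[:,0]/q[:,2]+p["cx"],p["fy"]*q[:,1]/q[:,2]+p["cy"]]
def place(v,X):
    return Ro.from_euler("z",v[2]).apply(X)+[v[0],v[1],0]
def fit(obs,x0):
    f=lambda v:np.concatenate([(proj(c,place(v,np.array(list(d.keys()))))-np.array(list(d.values()))).ravel() for c,d in obs.items()])
    s=least_squares(f,x0,loss="soft_l1"); return s.x,np.round(f(s.x).reshape(-1,2),1).tolist()
E
python3 - <<'E'
from h import *
T=lambda d:{k:(180+(v[0]+.5)/2.7-.5,150+(v[1]+.5)/2.7-.5) for k,v in d.items()}
S=lambda d:{k:(220+(v[0]+.5)/2.7-.5,100+(v[1]+.5)/2.7-.5) for k,v in d.items()}
rest={"top":T({(-.02,.1,.023):(421,183),(-.02,-.1,.023):(687,198),(-.065,.1,.008):(417,242),(-.065,-.1,.008):(681,256),(.04,.1,.108):(433,78),(.04,-.1,.108):(717,93)}),
"scene":S({(-.065,.1,.008):(371,308),(-.065,-.1,.008):(458,184)})}
z=.008
wood={"top":T({(.009,.017,z+.24):(107,190),(.009,-.017,z+.24):(170,181),(-.009,-.017,z+.24):(178,212),(-.009,.017,z+.24):(112,222),(.009,-.055,z+.16):(249,188),(-.009,.055,z+.16):(80,243)}),
"scene":S({(-.009,-.017,z+.24):(299,165),(.009,-.017,z+.24):(262,162),(-.009,.017,z+.24):(291,194),(.009,.017,z+.24):(255,193)})}
rack={"top":T({(-.07,.075,0):(107,297),(-.07,-.075,0):(305,264)}),"scene":S({(-.07,.075,0):(300,545),(.07,.075,0):(110,500),(-.07,-.075,.0):(350,385)})}
for n,o in dict(rest=rest,wood=wood,rack=rack).items(): v,e=fit(o,[.5,0,0]); print(n,np.round(v,4),e)
E
```

```text
rest [ 0.5352 -0.1839 -0.0317] [[-0.7, -1.0], [0.1, -1.2], [-0.7, 0.2], [0.0, 0.2], [-1.3, -0.3], [2.1, 0.2], [1.3, -0.2], [1.6, -2.2]]
wood [0.4761 0.0787 0.1893] [[-0.1, -0.2], [-0.4, -0.7], [-1.6, -0.2], [-0.3, 0.0], [1.0, -1.1], [-1.4, 0.4], [2.0, -1.5], [4.7, -2.0], [-0.7, 0.5], [1.2, -0.9]]
rack [0.5127 0.0854 0.1827] [[0.1, -0.7], [0.6, -0.6], [0.7, 0.7], [-0.6, 0.1], [0.9, 0.4]]
```

```bash
python3 -m creep '[{"rot":[0,0,-0.127],"dp":[0,0,-1.5],"jaw":1},{"rot":[0,0,-0.127],"dp":[0,0,-1.5],"jaw":1},{"rot":[0,0,-0.127],"dp":[0,0,-1.5],"jaw":1},{"rot":[0,0,-0.128],"dp":[0,0,-1.5],"jaw":1},{"rot":[0,0,0],"dp":[-1.8,-4.1,0],"jaw":1},{"rot":[0,0,0],"dp":[-1.8,-4.1,0],"jaw":1},{"rot":[0,0,0],"dp":[-1.8,-4.1,0],"jaw":1},{"rot":[0,0,0],"dp":[-1.8,-4.1,0],"jaw":1}]' 40; python3 -m creep '[{"rot":[0,0,0],"dp":[-1.8,-4.1,0],"jaw":1},{"rot":[0,0,0],"dp":[-1.8,-4.1,0],"jaw":1},{"rot":[0,0,0],"dp":[-1.8,-4.1,0],"jaw":1},{"rot":[0,0,0],"dp":[-1.8,-4.1,0],"jaw":1},{"rot":[0,0,0],"dp":[-1.8,-4.1,0],"jaw":1},{"rot":[0,0,0],"dp":[-1.8,-4.1,0],"jaw":1},{"rot":[0,0,0],"dp":[0,0,0],"jaw":1},{"rot":[0,0,0],"dp":[0,0,0],"jaw":1}]'
python3 - <<'E'
from h import *
import cv2
s=r.observe();print(np.round(s["tool_pos"],4),np.round(s["qpos"],3))
im=vision.read_camera("wrist");p=vision.camera_params("wrist")
g=np.array([[a,b,.248] for a,b in [(.009,.017),(.009,-.017),(-.009,-.017),(-.009,.017)]])
q=proj("wrist",place([.4761,.0787,.1893],g),p); print(np.round(q,1))
im=im[:,:,::-1].copy(); cv2.polylines(im,[np.round(q).astype(np.int32)],True,(0,255,0),1)
cv2.imwrite("pics/w1.png",im)
E
```

```text
time_s: 1.3
tool_pos: [0.2747, 0.3736, 0.2914]
tcp_rot: [-0.095, 0.995, 0.0, 0.0]
wrist_force: [0.5, 0.6, 0.3]
opening: 0.0852
finger_force: 0.0
time_s: 2.1
tool_pos: [0.4269, 0.153, 0.2912]
tcp_rot: [-0.094, 0.996, 0.0, -0.0]
wrist_force: [0.2, -0.4, -0.5]
opening: 0.0852
finger_force: 0.0
[0.4269 0.153  0.2912] [ 0.181  0.11  -0.316  1.145  0.    -0.007]
[[214.2 299.6]
 [159.2 299.5]
 [154.7 273.9]
 [211.2 274. ]]
```

View pics/w1.png

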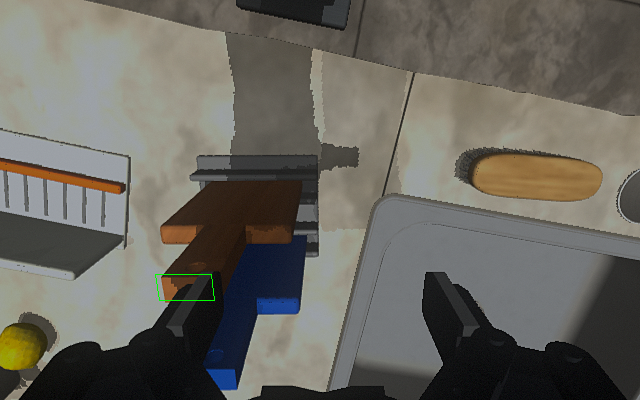

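The wrist view agrees with the fit: the predicted handle end sits at (160–214, 274–300), on the brown handle's end. The arm stopped short, so I'll finish the approach.

```bash
python3 -m creep '[{"rot":[0,0,0],"dp":[-0.86,-2.05,0],"jaw":1},{"rot":[0,0,0],"dp":[-0.86,-2.05,0],"jaw":1},{"rot":[0,0,0],"dp":[-0.86,-2.05,0],"jaw":1},{"rot":[0,0,0],"dp":[-0.86,-2.05,0],"jaw":1},{"rot":[0,0,0],"dp":[0,0,0],"jaw":1},{"rot":[0,0,0],"dp":[0,0,0],"jaw":1}]'
python3 - <<'E'
from h import *
import cv2
s=r.observe();print(np.round(s["tool_pos"],4),np.round(s["tcp_rot"],4))
im=vision.read_camera("wrist");p=vision.camera_params("wrist")
im=im[:,:,::-1].copy()
for zz,w in [(.248,.017),(.168,.055)]:
    g=np.array([[a,b,zz] for a,b in [(.009,w),(.009,-w),(-.009,-w),(-.009,w)]])
    q=proj("wrist",place([.4761,.0787,.1893],g),p); cv2.polylines(im,[np.round(q).astype(np.int32)],True,(0,255,0),1)
cv2.imwrite("pics/w2.png",im)
E
```

```text
time_s: 2.75
tool_pos: [0.4752, 0.081, 0.2912]
tcp_rot: [-0.096, 0.995, 0.0, -0.0]
wrist_force: [0.8, 0.4, -0.4]
opening: 0.0853
finger_force: 0.0
[0.4752 0.081  0.2912] [-9.570e-02  9.954e-01  3.000e-04 -3.000e-04]
```

View pics/w2.png

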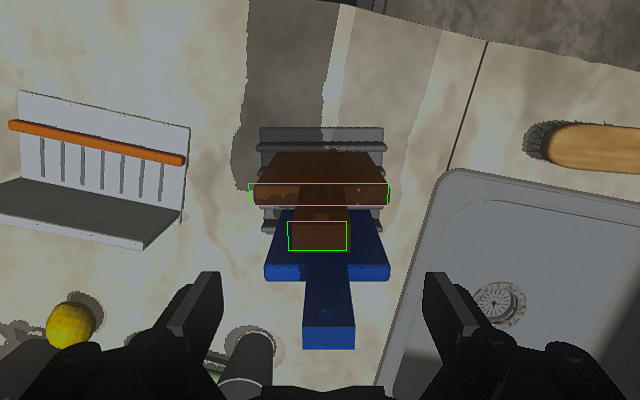

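The predicted outlines lie on the board to about 2 mm (handle end at x 293–350, shoulders at 250–389), and the tool is centred. I'll descend and grip.

```bash
python3 -m creep '[{"rot":[0,0,0],"dp":[0,0,2],"jaw":1},{"rot":[0,0,0],"dp":[0,0,2],"jaw":1},{"rot":[0,0,0],"dp":[0,0,2],"jaw":1},{"rot":[0,0,0],"dp":[0,0,2],"jaw":1},{"rot":[0,0,0],"dp":[0,0,2],"jaw":1},{"rot":[0,0,0],"dp":[0,0,0],"jaw":1},{"rot":[0,0,0],"dp":[0,0,0],"jaw":1}]'; python3 -m creep '[{"rot":[0,0,0],"dp":[0,0,0],"jaw":-1},{"rot":[0,0,0],"dp":[0,0,0],"jaw":-1},{"rot":[0,0,0],"dp":[0,0,0],"jaw":-1},{"rot":[0,0,0],"dp":[0,0,0],"jaw":-1},{"rot":[0,0,0],"dp":[0,0,0],"jaw":-1},{"rot":[0,0,0],"dp":[0,0,0],"jaw":-1},{"rot":[0,0,0],"dp":[0,0,0],"jaw":-1},{"rot":[0,0,0],"dp":[0,0,0],"jaw":-1}]' 60
```

```text
time_s: 3.5
tool_pos: [0.4754, 0.0806, 0.1917]
tcp_rot: [-0.096, 0.995, 0.0, -0.0]
wrist_force: [0.6, -0.1, 0.0]
opening: 0.085
finger_force: 0.0
time_s: 4.3
tool_pos: [0.4764, 0.0799, 0.192]
tcp_rot: [-0.095, 0.995, 0.0, 0.001]
wrist_force: [-1.4, 2.2, 6.2]
opening: 0.033
finger_force: 52.0
```

```bash
python3 -m creep '[{"rot":[0,0,0],"dp":[0,0,-1.5],"jaw":-1},{"rot":[0,0,0],"dp":[0,0,-2],"jaw":-1},{"rot":[0,0,0],"dp":[0,0,-3],"jaw":-1},{"rot":[0,0,0],"dp":[0,0,-3],"jaw":-1},{"rot":[0,0,0],"dp":[0,0,-3],"jaw":-1},{"rot":[0,0,0],"dp":[0,0,0],"jaw":-1},{"rot":[0,0,0],"dp":[0,-2.5,0],"jaw":-1},{"rot":[0,0,0],"dp":[0,-2.5,0],"jaw":-1}]'; python3 -m creep '[{"rot":[0,0,0],"dp":[0,-2.5,0],"jaw":-1},{"rot":[0,0,0],"dp":[0,-2.5,0],"jaw":-1},{"rot":[0,0,0.06],"dp":[0,-2.5,0],"jaw":-1},{"rot":[0,0,0.05],"dp":[0,-2.5,0],"jaw":-1},{"rot":[0,0,0.06],"dp":[0,-2.5,0],"jaw":-1},{"rot":[0,0,0.05],"dp":[0,-2.5,0],"jaw":-1},{"rot":[0,0,0],"dp":[0,-2.5,0],"jaw":-1},{"rot":[0,0,0],"dp":[0,0,0],"jaw":-1}]'
```

```text
time_s: 5.1
tool_pos: [0.4849, 0.0303, 0.3153]
tcp_rot: [-0.096, 0.995, -0.0, -0.001]
wrist_force: [0.5, -0.7, -2.5]
opening: 0.0337
finger_force: 52.7
time_s: 5.9
tool_pos: [0.5039, -0.1453, 0.3145]
tcp_rot: [0.017, 1.0, -0.0, -0.001]
wrist_force: [-0.3, 0.3, -1.9]
opening: 0.0334
finger_force: 53.2
```

```bash
python3 -m creep '[{"rot":[0,0,0],"dp":[-1.8,-0.74,0],"jaw":-1},{"rot":[0,0,0],"dp":[-1.8,-0.74,0],"jaw":-1},{"rot":[0,0,0],"dp":[-1.8,-0.74,0],"jaw":-1},{"rot":[0,0,0],"dp":[-1.8,-0.74,0],"jaw":-1},{"rot":[0,0,0],"dp":[-1.8,-0.74,0],"jaw":-1},{"rot":[0,0,0],"dp":[0,0,0],"jaw":-1}]'; python3 -m creep '[{"rot":[0,0.06,0],"dp":[0,0,0],"jaw":-1},{"rot":[0,0.06,0],"dp":[0,0,0],"jaw":-1},{"rot":[0,0.06,0],"dp":[0,0,0],"jaw":-1},{"rot":[0,0.06,0],"dp":[0,0,0],"jaw":-1},{"rot":[0,0.06,0],"dp":[0,0,0],"jaw":-1},{"rot":[0,0.06,0],"dp":[0,0,0],"jaw":-1},{"rot":[0,0,0],"dp":[0,0,0],"jaw":-1},{"rot":[0,0,0],"dp":[0,0,0],"jaw":-1}]'
cat > look.py <<'E'
from h import *
import cv2,sys
s=r.observe();R=Ro.from_quat(s["tcp_rot"]);t=np.array(s["tool_pos"])
print("tcp",np.round(t,4),"tool axes (cols)\n",np.round(R.as_matrix(),3),"force",np.round(s["wrist_force"],1),s["opening"])
# board in tool frame: x_b=-x_t, y_b=y_t, z_b=-z_t, TCP at local z .184
B=R*Ro.from_euler("y",np.pi); o=t-B.apply([0,0,.184])
rest=np.array([.5352,-.1839,0]); Rr=Ro.from_euler("z",-.0317)
print("foot in rest",np.round(Rr.inv().apply(o-rest),4),"lean deg",np.degrees(np.arccos(B.as_matrix()[2,2])))
pts=np.array([(x,y,z) for z,w in [(0,.055),(.16,.055),(.24,.017)] for x,y in [(.009,w),(.009,-w),(-.009,-w),(-.009,w)]])
rp=np.array([(-.02,.1,.023),(-.02,-.1,.023),(.04,-.1,.108),(.04,.1,.108),(.04,.1,.008),(.04,-.1,.008)])
out=[]
for c,(x0,y0,w,h) in dict(scene=(260,60,160,180),top=(310,130,160,150)).items():
    im=vision.read_camera(c)[:,:,::-1].copy(); k=2.4; S=lambda q:np.round((q-[x0,y0])*k).astype(np.int32)
    im=cv2.resize(im[y0:y0+h,x0:x0+w],None,fx=k,fy=k,interpolation=2)
    q=S(proj(c,B.apply(pts)+o))
    if len(sys.argv)<3:
        for i in (0,4,8): cv2.polylines(im,[q[i:i+4]],True,(0,255,0),1)
    cv2.polylines(im,[S(proj(c,Rr.apply(rp)+rest))],True,(255,0,255),1)
    out.append(cv2.copyMakeBorder(im,0,440-im.shape[0],0,4,0))
cv2.imwrite(sys.argv[1],np.hstack(out))
E
python3 look.py pics/l1.png
```

```text
time_s: 6.5
tool_pos: [0.5945, -0.1825, 0.3141]
tcp_rot: [0.015, 1.0, 0.0, -0.001]
wrist_force: [0.1, 0.6, -2.4]
opening: 0.0331
finger_force: 52.7
time_s: 7.3
tool_pos: [0.5936, -0.182, 0.315]
tcp_rot: [0.014, 0.984, 0.003, -0.179]
wrist_force: [0.1, -0.2, -1.8]
opening: 0.0332
finger_force: 52.8
tcp [ 0.5936 -0.182   0.315 ] tool axes (cols)
 [[-0.935  0.029 -0.352]
 [ 0.027  1.     0.011]
 [ 0.353  0.001 -0.936]] force [ 0.1 -0.2 -1.8] 0.0332223125077953
foot in rest [-0.0066  0.0037  0.1428] lean deg 20.645083282733573
```

View pics/l1.png

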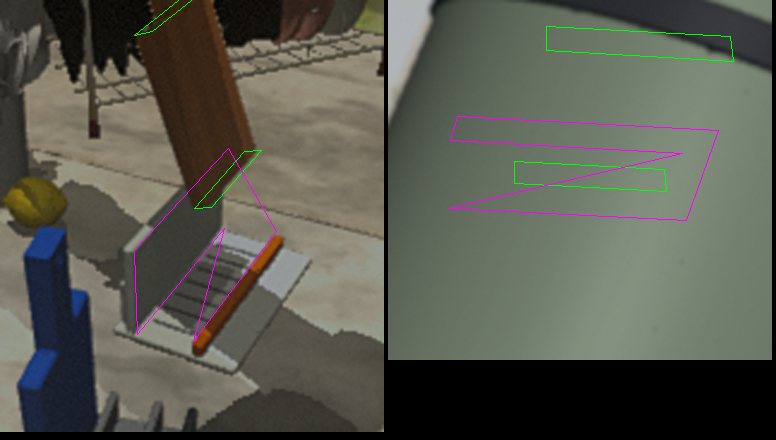

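The board matches its model. The rest seems to sit 2–3 mm nearer the robot than fitted: the strip's rear edge shows a few crop pixels below the predicted line from (195,338) to (277,232). I'll lower the board most of the way and look again.

```bash
python3 -m creep '[{"rot":[0,0,0],"dp":[-0.65,0,1.9],"jaw":-1},{"rot":[0,0,0],"dp":[-0.65,0,1.9],"jaw":-1},{"rot":[0,0,0],"dp":[-0.65,0,1.9],"jaw":-1},{"rot":[0,0,0],"dp":[-0.65,0,1.9],"jaw":-1},{"rot":[0,0,0],"dp":[-0.65,0,1.9],"jaw":-1},{"rot":[0,0,0],"dp":[0,0,0],"jaw":-1},{"rot":[0,0,0],"dp":[0,0,0],"jaw":-1}]'; python3 look.py pics/l2.png
```

```text
time_s: 8.1
tool_pos: [0.59, -0.1823, 0.2173]
tcp_rot: [0.015, 0.984, 0.003, -0.179]
wrist_force: [0.1, -1.0, -1.1]
opening: 0.0337
finger_force: 52.7
tcp [ 0.59   -0.1823  0.2173] tool axes (cols)
 [[-0.936  0.03  -0.351]
 [ 0.028  1.     0.01 ]
 [ 0.351 -0.    -0.936]] force [ 0.1 -1.  -1.1] 0.03370327006019117
foot in rest [-0.0099  0.0032  0.045 ] lean deg 20.567184471963973
```

View pics/l2.png

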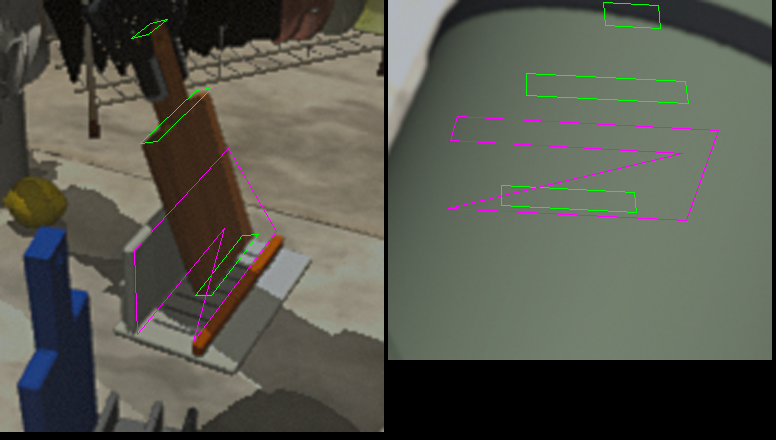

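Foot is above the base, clear of the strip and the panel; its lower corner is near crop (200,295). Lowering slowly, with a slight shift toward the stop.

```bash
python3 -m creep '[{"rot":[0,0,0],"dp":[-0.23,0,0.9],"jaw":-1},{"rot":[0,0,0],"dp":[-0.23,0,0.9],"jaw":-1},{"rot":[0,0,0],"dp":[-0.23,0,0.9],"jaw":-1},{"rot":[0,0,0],"dp":[0,0,0],"jaw":-1},{"rot":[0,0,0],"dp":[-0.07,0,0.19],"jaw":-1},{"rot":[0,0,0],"dp":[-0.07,0,0.19],"jaw":-1},{"rot":[0,0,0],"dp":[0,0,0],"jaw":-1},{"rot":[0,0,0],"dp":[0,0,0],"jaw":-1}]'; python3 look.py pics/l3.png
```

```text
time_s: 9.0
tool_pos: [0.5914, -0.1826, 0.1902]
tcp_rot: [0.015, 0.985, 0.001, -0.173]
wrist_force: [9.7, 0.6, 27.5]
opening: 0.0335
finger_force: 55.8
tcp [ 0.5914 -0.1826  0.1902] tool axes (cols)
 [[-0.94   0.029 -0.34 ]
 [ 0.029  1.     0.008]
 [ 0.34  -0.003 -0.94 ]] force [ 9.7  0.6 27.5] 0.033494077611162236
foot in rest [-0.0064  0.0025  0.0172] lean deg 19.87682591076104
```

View pics/l3.png

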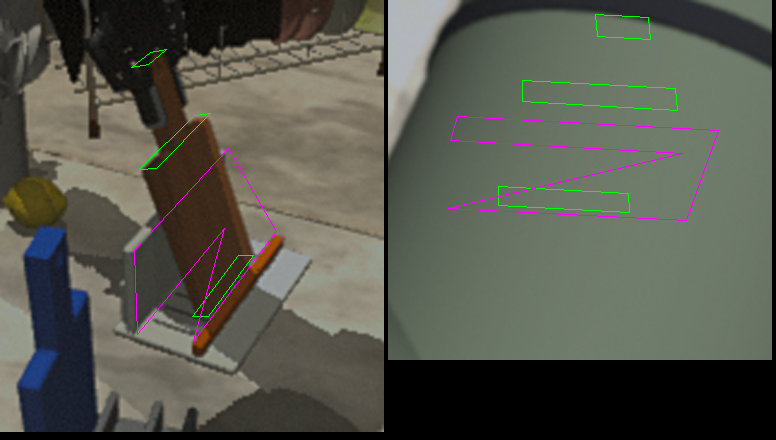

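```bash
python3 - <<'E'
from h import *
import cv2
a=vision.read_camera("scene")[:,:,::-1][130:215,305:395]
w=vision.read_camera("wrist")[:,:,::-1]
a=cv2.resize(a,None,fx=4.4,fy=4.4,interpolation=2); w=cv2.resize(w,None,fx=.6,fy=.6,interpolation=cv2.INTER_AREA)
h=max(a.shape[0],w.shape[0]); P=lambda i:cv2.copyMakeBorder(i,0,h-i.shape[0],0,0,0)
cv2.imwrite("pics/z1.png",np.hstack([P(a),P(w)])); 
E
```

```text
(no output)
```

View pics/z1.png

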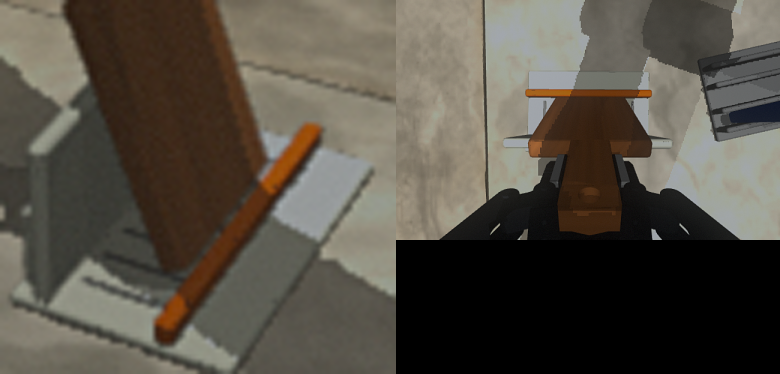

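The foot's lower corner at (165,268) is behind the orange strip and at base level, with the blade just in front of the panel. I'll relieve the push before releasing.

```bash
python3 -m creep '[{"rot":[0,0,0],"dp":[-0.1,0,-0.2],"jaw":-1},{"rot":[0,0,0],"dp":[-0.05,0,-0.2],"jaw":-1},{"rot":[0,0,0],"dp":[0,0,0],"jaw":-1},{"rot":[0,0,0],"dp":[0,0,0],"jaw":-1}]'; python3 look.py pics/l4.png | tail -1
```

```text
time_s: 9.6
tool_pos: [0.5921, -0.1826, 0.1901]
tcp_rot: [0.015, 0.984, 0.002, -0.176]
wrist_force: [6.1, 0.3, 13.4]
opening: 0.0334
finger_force: 54.0
foot in rest [-0.0068  0.0027  0.0175] lean deg 20.25812620613309
```

```bash
python3 -m creep '[{"rot":[0,0,0],"dp":[-0.1,0,-0.2],"jaw":-1},{"rot":[0,0,0],"dp":[-0.05,0,-0.1],"jaw":-1},{"rot":[0,0,0],"dp":[0,0,0],"jaw":-1},{"rot":[0,0,0],"dp":[0,0,0],"jaw":-1}]'; python3 look.py pics/l5.png | tail -1
```

```text
time_s: 10.1
tool_pos: [0.5929, -0.1826, 0.1899]
tcp_rot: [0.015, 0.984, 0.002, -0.179]
wrist_force: [3.3, -0.5, 5.3]
opening: 0.0334
finger_force: 52.9
foot in rest [-0.007   0.0029  0.0177] lean deg 20.570453765104183
```

```bash
python3 -m creep '[{"rot":[0,0,0],"dp":[0,0,0],"jaw":-0.1},{"rot":[0,0,0],"dp":[0,0,0],"jaw":0.1},{"rot":[0,0,0],"dp":[0,0,0],"jaw":0.4},{"rot":[0,0,0],"dp":[0,0,0],"jaw":0.7},{"rot":[0,0,0],"dp":[0,0,0],"jaw":0.7},{"rot":[0,0,0],"dp":[0,0,0],"jaw":0.7}]'; python3 look.py pics/l6.png 1
```

```text
time_s: 10.8
tool_pos: [0.5925, -0.1823, 0.1896]
tcp_rot: [0.015, 0.984, 0.003, -0.179]
wrist_force: [1.0, -0.2, -0.0]
opening: 0.0727
finger_force: 0.0
tcp [ 0.5925 -0.1823  0.1896] tool axes (cols)
 [[-0.935  0.03  -0.352]
 [ 0.028  1.     0.011]
 [ 0.352  0.    -0.936]] force [ 1.  -0.2 -0. ] 0.0726797117010202
foot in rest [-0.0076  0.0033  0.0174] lean deg 20.637207592232077
```

View pics/l6.png

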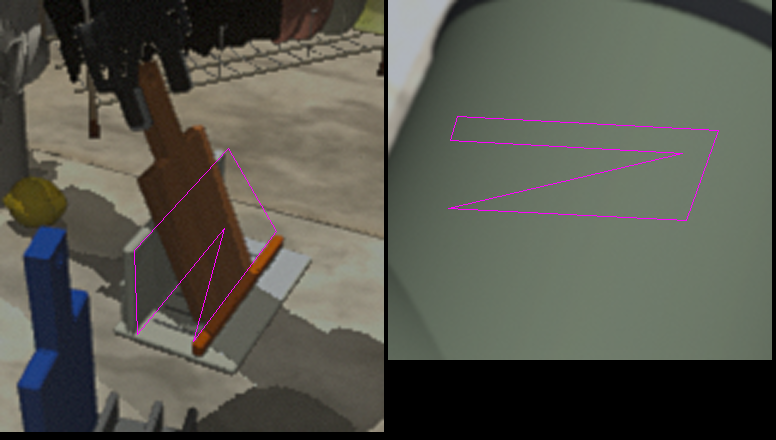

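The board has settled, leaning on the panel with its foot at (200,315) by the strip. I'll back out along the tool axis and check from above.

```bash
python3 -m creep '[{"rot":[0,0,0],"dp":[0,0,-1],"jaw":0.9},{"rot":[0,0,0],"dp":[0,0,-2],"jaw":1},{"rot":[0,0,0],"dp":[0,0,-3],"jaw":1},{"rot":[0,0,0],"dp":[0,0,-3],"jaw":1},{"rot":[0,0,0],"dp":[0,0,-3],"jaw":1},{"rot":[0,0,0],"dp":[0,0,0],"jaw":1}]'; python3 -m creep '[{"rot":[0,0,0],"dp":[0,4,-1],"jaw":1},{"rot":[0,0,0],"dp":[0,4,-1],"jaw":1},{"rot":[0,0,0],"dp":[0,4,-1],"jaw":1},{"rot":[0,0,0],"dp":[0,4,-1],"jaw":1},{"rot":[0,0,0],"dp":[0,4,-1],"jaw":1},{"rot":[0,0,0],"dp":[0,4,-1],"jaw":1},{"rot":[0,0,0],"dp":[0,0,0],"jaw":1}]'
python3 look.py pics/l7.png 1 | tail -1
```

```text
time_s: 11.5
tool_pos: [0.637, -0.1841, 0.3058]
tcp_rot: [0.015, 0.984, 0.001, -0.175]
wrist_force: [0.1, -1.4, 0.2]
opening: 0.0854
finger_force: 0.0
time_s: 12.2
tool_pos: [0.652, 0.0609, 0.3505]
tcp_rot: [0.011, 0.985, 0.003, -0.173]
wrist_force: [-0.6, 0.4, -0.1]
opening: 0.0854
finger_force: 0.0
foot in rest [0.0464 0.2482 0.1775] lean deg 19.906407481556627
```

View pics/l7.png

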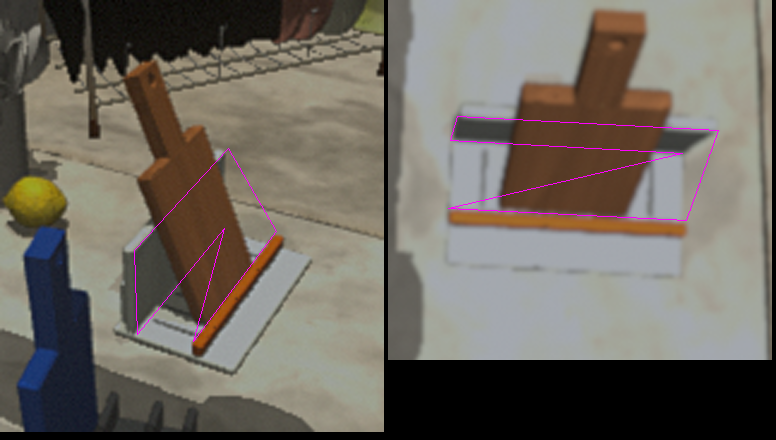

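The top view shows the foot edge at (500–628, 210) just behind the strip, centred and square. The blade leans on the panel, and blue is undisturbed. I'm handing in.

```bash
python3 -c "
from workcell import r
print(r.hand_in())"
```

```text
the job is handed in; nothing more can be done
None
```

The wooden board leans handle up on the drying rest, released, with its foot just behind the stop. The blue board still stands in its slot, and the job is handed in; the hand-in returned no verdict, so this rests on the final camera views.

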